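# Let a carton past the spring stop of a packing lane

### The arm

A 6-joint arm with a two-finger parallel gripper is mounted at the origin on the work surface. World frame = base frame: x ahead of the robot, y to its left, z up, the work surface at z = 0. Lengths are in m, angles in rad, forces in N, time in s.
With the tool pointing down it reaches from about 0.35 to 0.975 m from the base axis. Payload 17.4 kg.
Tool frame: the origin (TCP) lies midway between the tips of the shut fingers; the grasp point (between the pads) lies 19 mm behind it; z points along the fingers, y is the direction in which the jaws open and shut (so a half turn about z gives the same grasp; the last joint's range is limited). The gripper opens to 85 mm and grips with 20 to 120 N. Pads are 22 mm wide; open, the fingers measure 114 mm over their backs; the gripper's body (76 mm by 85 mm) begins 54 mm behind the grasp point. The pads swing forward as they close: fully open they stand 13 mm farther back than shut.
Start: joints at [-1.162, 0.116, 1.442, -0, 1.584, -0.038], TCP at [0.292, -0.609, 0.231] pointing down, gripper open.
Joint ranges: [-2.83, 2.83], [-0.83, 2.19], [0.07, 2.5], [-1.14, 4.28], [0.01, 3], [-2.97, 2.97]. Speed limits (rad/s): [1.89, 1.89, 2.22, 3.14, 3.14, 3.14].

### API

Orientations are given as a 3x3 rotation matrix whose columns are the frame's x, y, z axes.
In Python, from station import * gives the robot as it stands. The module is installed in compiled form; this text tells all that it offers.
- The arm moves only by the tool step_arm, never from a script. Its argument "commands" is a list of rows, each an object of numbers: "x", "y", "z": the shift along the tool's x, y, z in m; "wx", "wy", "wz": the turn, a rotation vector about the tool's x, y, z in rad; "hand": the opening, from 0 (shut) to 1 (fully open). In form: [{"x": .., "y": .., "z": .., "wx": .., "wy": .., "wz": .., "hand": ..}, ...]. A call has 1 to 12 rows; each row is the pose to reach, as a shift and turn from the pose commanded when the call began, along the tool's axes at that moment; what a row does not reach only later rows make up. A row lasts 1/12 s, in which the tool goes at most 41.7 mm and 7.16 degrees, less where a joint would pass 70% of its speed; a pose out of reach is approached as far as the arm can. A call with a gripper value outside its range is refused whole. The fingers move at their own pace and stop on an object; the grip force is fixed at half the most. Time passes only in rows, so rows that repeat a pose let the fingers close. It gives the time, the measured TCP pose, the force and the opening at its end, in the units of the state.
- observe(): the state, without advancing time (a new reading comes with each control period).
- grab_frame(name): name is "scene" or "top" or "wrist"; returns a dict with "color" (420x560x3 uint8, red, green, blue), "fx", "fy", "cx", "cy" (pixels), "D" ([k1, k2, p1, p2, k3] as OpenCV has them; the pictures are not rectified), "R" (3x3) and "t" (3): a world point X has camera coordinates R X + t. Camera axes: x right, y down, z forward; pixel columns grow to the right and rows downward; lengths in m; the calibration is good to about 2 mm. A picture is of the moment at which its call begins. There is no depth.
- sign_off(): hands the job in, once; it reports no verdict.
The state is a dict: "time_s": time; "joints": joint angles; "joint_vel": joint speeds; "tau": joint torques, N m; "position": TCP position; "tcp_rot": TCP orientation; "wrist_force": force on the tool from outside, world axes, zero at the start; "wrist_torque": the same for the moment, N m; "finger_gap": finger opening in m.
Only numpy, scipy, OpenCV 4.12 (cv2) and the standard library are available. Lean on these libraries where they do the work, as an engineer would, in place of code of your own. Each camera call takes 0.05 s, during which the arm holds its last target.

### The job

Press the spring bar of the packing lane down with your fingertips behind the carton and, keeping it down, push the carton forward over the bar's tooth. Then let the bar go and push the carton on until it is wholly past the tooth and the tooth has sprung up again behind it. Only press and push: the carton must stay flat in the lane and never be lifted or tipped, and the things standing around the lane are to be left where they are.

Things in the scene. Friction and masses are not known exactly. Their poses are not given: they have to be found in the camera images.
- lane: Fixed grey metal trough, 430 x 132 mm. Origin: centre of its underside, on the table. Its x axis runs along it the way the carton is to be pushed, from the open entry (x -215 mm) to the end wall (x +205 mm, 54 mm tall); z up. The carton rides on two aluminium strips, top 35 mm above the table, y 30 to 58 mm on either side. Side walls y 58 to 66 mm, 50 mm tall.
- recess (a point): Centre of the 60 mm wide recess between the strips, at strip height (lane x 0, y 0, 35 mm above the table). The recess runs from the open entry to lane x +45 mm, y -30 to +30 mm, floor 6 mm above the table, and holds the spring bar; past x +45 mm it is filled level with the strips.
- catch (a joint): How far the spring bar is pressed down, m: 0 up, 0.014 fully down (hard stop). It sinks straight down and stays level wherever it is pressed; about 1.3 N starts it, about 3 N holds it fully down. Pressed 10 mm or more, its tooth no longer stops the carton. A carton lying over the tooth keeps it down by its weight, so the bar can then be let go; it springs up when nothing is over it.
- bar_end (a point): Point on the flat top of the spring bar, the steel bar 40 mm wide in the middle of the recess, lane x -205 to +35 mm. The point is at lane x -190, y 0, marked by dark grooves, on the part left open behind the carton, and moves with the bar. The flat top is 33 mm above the table when up, 19 mm when fully down.
- tooth (a point): Top centre of the tooth, the upturned forward end of the spring bar: lane x +25 to +35 mm, 40 mm wide, its top 12 mm above the bar's flat top. Up, it is 45 mm above the table, 10 mm above the strips, and stops the carton. It moves with the bar.
- carton: Brown cardboard carton with a pale tape strip on top, 130 mm long (its x, along the lane), 110 wide, 45 tall, 0.75 to 1 kg, loose on the strips with 3 mm play either side. Origin: centre of its underside, 35 mm above the table. It starts with its front face 8 to 35 mm short of the tooth, so its rear face is at least 60 mm ahead of the bar's entry end.
- tape_roll: Bystander: roll of clear tape, 90 mm across, 48 mm tall, lying flat beyond the lane. Origin: centre of underside.
- small_carton: Bystander: small brown carton 75 x 55 x 40 mm. Origin: centre of underside.
- stapler: Bystander: black and grey stapler 130 x 34 mm, 50 mm tall. Origin: centre of underside.
- marker: Bystander: white and black marker pen, 130 mm long, 17 mm thick, lying between the lane and the robot. Origin: on the table under its middle.
- label_roll: Bystander: roll of blank paper labels, 64 mm across, 30 mm tall. Origin: centre of underside.
- tape_measure: Bystander: grey tape measure 65 x 62 x 33 mm. Origin: centre of underside.
- mug: Bystander: white mug 80 mm across, 90 mm tall, beyond the lane's end wall. Origin: centre of underside.
Things that resemble listed ones, but are neither listed nor needed, are in the scene too. What is shaped like the carton but turquoise is not meant.

How it is judged:
On the way, in this order (a step that is already met when the one before it is completed fails the run):
1. the spring bar is held down while the carton is still behind the tooth (value of joint catch above 0.0095 m and x of carton in the frame of lane below -0.038 m), for 0.1 s.
2. the carton's front has been slid over the tooth (x of carton in the frame of lane above -0.03 m), for 0.1 s.
At the end, for the whole second after the job is handed in: The carton lies flat and at rest on the lane's strips, within 8 mm of the lane's middle line, wholly past the tooth (its origin more than 98.5 mm along the lane's x), and the spring bar is up again to within 3 mm (x of carton in the frame of lane between 0.0985 and 0.145 m and y of carton in the frame of lane between -0.008 and 0.008 m and z of carton in the frame of lane between 0.03 and 0.04 m and angle between carton's own z axis and vertical below 0.06 rad and value of joint catch below 0.003 m and linear speed of carton below 0.02 m/s); the robot touches nothing.
It fails at once if the carton is lifted more than 15 mm off the strips (height (world z) of carton above 0.05 m).
It fails at once if the carton is tipped by more than 0.2 rad (angle between carton's own z axis and vertical above 0.2 rad).
It fails at once if a bystander is moved by more than 30 mm (distance of any of tape_roll, small_carton, stapler, marker, label_roll, tape_measure, mug from where it was at the start of the episode above 0.03 m).
It also fails if it takes over 51 s, if anything falls off the work surface, if the arm or the gripper's body presses on something with over 40 N, if the wrist force passes 120 N, or if a joint passes its speed limit or range.

## Working session

There is one attempt and no reset: what is moved stays moved. The work goes in short steps, Python scripts to look and compute and a tool call to move; the robot and the scene stay as the last step left them, time stands still between calls to the robot, and variables do not carry over. Pictures are saved under pics/ and viewed, and the job is handed in when it is done.

Besides the shell and the picture viewer there is one more tool, called after "Request:" by a JSON object that holds its "fn" and its "kwargs", one argument or row to a line. step_arm: Moves the arm, as the interface text tells. Its arguments: {"type":"object","properties":{"commands":{"type":"array","items":{"type":"object","properties":{"x":{"type":"number"},"y":{"type":"number"},"z":{"type":"number"},"wx":{"type":"number"},"wy":{"type":"number"},"wz":{"type":"number"},"hand":{"type":"number"}}}}},"required":["commands"]}

```bash
mkdir -p pics
python3 - <<'E'
from station import *
import cv2,pickle
s=observe();print(s['time_s'],s['position'],s['tcp_rot'],s['finger_gap'],s['wrist_force'])
d={}
for n in ["scene","top","wrist"]:
    f=grab_frame(n);d[n]=f;cv2.imwrite(f"pics/{n}0.png",f["color"][:,:,::-1]);print(n,f['fx'],f['D'],f['t'])
pickle.dump(d,open('f0.pkl','wb'))
E
```

```text
0.0 [ 0.29157712 -0.60856543  0.23056613] [[ 9.01827803e-01  4.32095356e-01 -4.65719739e-04]
 [ 4.32095606e-01 -9.01827189e-01  1.05270580e-03]
 [ 3.48705648e-05 -1.15059481e-03 -9.99999337e-01]] 0.08549979916441877 [-0.51347946  0.21720542 -0.23603094]
scene 420.3932966619253 [-0.09701478  0.          0.          0.          0.        ] [-0.06205066 -0.36725037  1.29159503]
top 431.4696028701638 [-0.01728515  0.          0.          0.          0.        ] [0.0545155  0.5018313  1.03821134]
wrist 325.0047265941719 [-0.02781392  0.          0.          0.          0.        ] [-0.67275083 -0.04207143  0.38230318]
```

View pics/scene0.png

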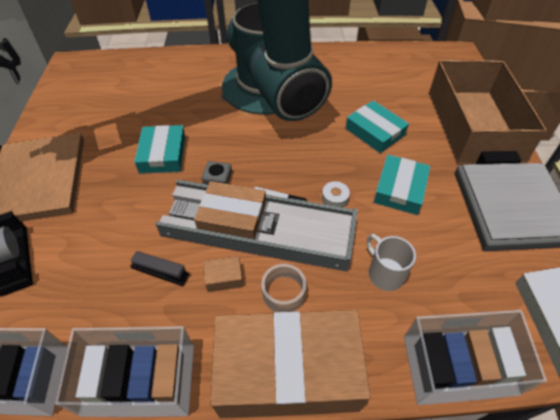

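View pics/top0.png

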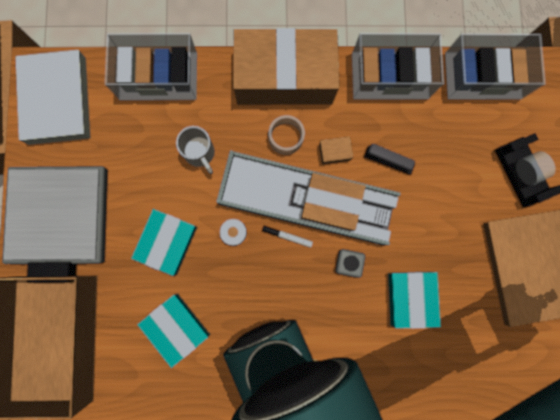

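View pics/wrist0.png

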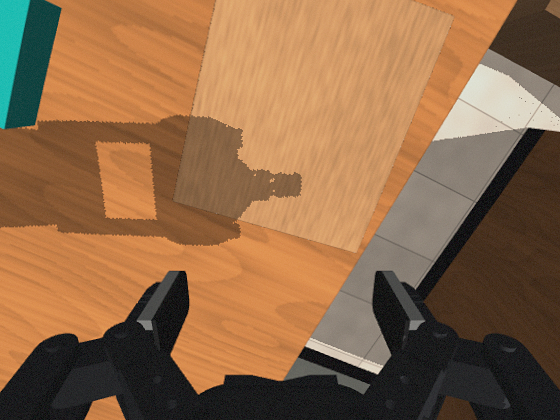

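The brown carton with pale tape sits in the grey lane at top px (335,200). Its grooved entry end is at (381,214) and the end wall is at about (225,180). Things that could be mistaken for it: turquoise cartons at (165,242), (173,330) and (415,300), the big brown carton at (286,60) outside the lane, and small_carton at (336,150). I choose the one in the lane.

Run:
```python
import pickle,cv2
d=pickle.load(open('f0.pkl','rb'))
c=d['top']['color'][140:255,205:410,::-1]
cv2.imwrite('pics/crop1.png',cv2.resize(c,None,fx=3.9,fy=3.9,interpolation=cv2.INTER_CUBIC))
```

```text
(no output)
```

View pics/crop1.png

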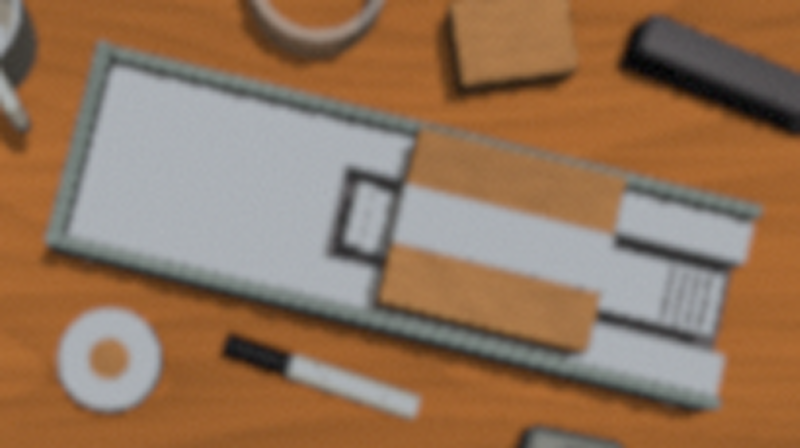

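```bash
cat > h.py <<'E'
import numpy as np,cv2
def ray(f,uv,z):
    K=np.array([[f['fx'],0,f['cx']],[0,f['fy'],f['cy']],[0,0,1]])
    p=cv2.undistortPoints(np.array(uv,float).reshape(-1,1,2),K,np.array(f['D'])).reshape(-1,2)
    d=np.c_[p,np.ones(len(p))]@f['R']; c=-f['R'].T@f['t']
    z=np.broadcast_to(z,len(p))
    return c+d*((z-c[2])/d[:,2])[:,None]
E
python3 - <<'E'
import pickle;from h import *
f=pickle.load(open('f0.pkl','rb'))['top']
P=lambda a:(np.array(a)+.5)/3.9-.5+[205,140]
w=ray(f,P([(100,42),(48,245),(762,207),(718,408)]),[.054,.054,.05,.05])
print('lane',w.round(4)); 
n=lambda v:np.linalg.norm(v)
print('len',n(w[0,:2]-w[2,:2]),n(w[1,:2]-w[3,:2]),'wid',n(w[0,:2]-w[1,:2]),n(w[2,:2]-w[3,:2]))
ex=(w[0]+w[1]-w[2]-w[3])[:2]/2;ex/=n(ex)
c=w[:,:2].mean(0);ey=np.array([-ex[1],ex[0]])
print('c',c,'ex',ex,'yaw',np.arctan2(ex[1],ex[0]))
L=lambda p:np.c_[(p[:,:2]-c)@ex,(p[:,:2]-c)@ey].round(4)
print('lane corners',L(w))
q=ray(f,P([(418,125),(378,303),(627,180),(590,352)]),.08)
print('carton',L(q), L(q).mean(0))
print('tooth corners/recess end', L(ray(f,P([(350,168),(330,257)]),.035)))
print('groove',L(ray(f,P([(673,265),(663,320),(712,277),(705,335)]),.033)))
print('marker',ray(f,P([(230,345),(417,408)]),.01).round(3), 'meas',ray(f,P([(525,430),(620,440)]),.033).round(3))
E
```

```text
lane [[ 0.649   0.1663  0.054 ]
 [ 0.5211  0.198   0.054 ]
 [ 0.5424 -0.2476  0.05  ]
 [ 0.417  -0.215   0.05  ]]
len 0.4274733919330232 0.42597777350970367 wid 0.1317811432590044 0.1295655111795669
c [ 0.53237074 -0.02457313] ex [0.24699465 0.96901684] yaw 1.3212187476871202
lane corners [[ 0.2138 -0.0659]
 [ 0.2129  0.0659]
 [-0.2137 -0.0648]
 [-0.213   0.0648]]
carton [[ 0.0094 -0.0568]
 [ 0.0079  0.055 ]
 [-0.122  -0.0544]
 [-0.1229  0.0533]] [-0.0569   -0.000725]
tooth corners/recess end [[ 0.0429 -0.0294]
 [ 0.0419  0.0289]]
groove [[-0.1706 -0.0185]
 [-0.1719  0.0172]
 [-0.1964 -0.017 ]
 [-0.1998  0.0201]]
marker [[ 0.461  0.087  0.01 ]
 [ 0.42  -0.032  0.01 ]] meas [[ 0.405 -0.098  0.033]
 [ 0.398 -0.157  0.033]]
```

Request:
{"fn": "step_arm", "kwargs": {
  "commands": [
    {"x": 0.03,"y": -0.025,"z": 0,"wz": -0.073,"hand": 0},
    {"x": 0.06,"y": -0.05,"z": 0,"wz": -0.146,"hand": 0},
    {"x": 0.09,"y": -0.075,"z": 0,"wz": -0.219,"hand": 0},
    {"x": 0.12,"y": -0.1,"z": 0,"wz": -0.292,"hand": 0},
    {"x": 0.15,"y": -0.125,"z": 0,"wz": -0.365,"hand": 0},
    {"x": 0.18,"y": -0.15,"z": 0,"wz": -0.438,"hand": 0},
    {"x": 0.21,"y": -0.175,"z": 0,"wz": -0.511,"hand": 0},
    {"x": 0.24,"y": -0.2,"z": 0,"wz": -0.584,"hand": 0},
    {"x": 0.27,"y": -0.225,"z": 0,"wz": -0.657,"hand": 0},
    {"x": 0.3,"y": -0.25,"z": 0,"wz": -0.73,"hand": 0},
    {"x": 0.335,"y": -0.277,"z": 0,"wz": -0.8,"hand": 0},
    {"x": 0.37,"y": -0.304,"z": 0,"wz": -0.874,"hand": 0}
  ]
}}

```text
schema error: expected keys x, y, z, wx, wy, wz, hand
```

```bash
cat >> h.py <<'E'
C=np.array([0.53237,-0.02457]);EX=np.array([0.24699,0.96902]);EY=np.array([-EX[1],EX[0]])
def lane(p): p=np.atleast_2d(p)[:,:2]-C; return np.c_[p@EX,p@EY].round(4)
def rep(s):
    print('t',round(s['time_s'],2),'lane tcp',lane(s['position']),'z',round(s['position'][2],4),'tool x in lane',lane(C+s['tcp_rot'][:2,0]),'F',s['wrist_force'].round(1),'gap',round(s['finger_gap'],4))
E
python3 - <<'E'
from station import *
from h import *
s=observe();rep(s);print(s['tcp_rot'].round(4),s['joints'].round(2))
f=grab_frame('wrist');cv2.imwrite('pics/w1.png',f['color'][:,:,::-1])
cam=-f['R'].T@f['t'];print('cam in tool',s['tcp_rot'].T@(cam-s['position']))
f=grab_frame('top');cv2.imwrite('pics/t1.png',f['color'][:,:,::-1])
E
```

```text
t 0.15 lane tcp [[-0.6254  0.0891]] z 0.2307 tool x in lane [[ 0.6414 -0.7672]] F [ 0.2  0.2 -0.5] gap 0.0851
[[ 9.018e-01  4.321e-01 -4.000e-04]
 [ 4.321e-01 -9.018e-01  8.000e-04]
 [ 0.000e+00 -9.000e-04 -1.000e+00]] [-1.16  0.12  1.44  0.    1.58 -0.04]
cam in tool [ 0.08213307 -0.00145346 -0.14372517]
```

View pics/w1.png

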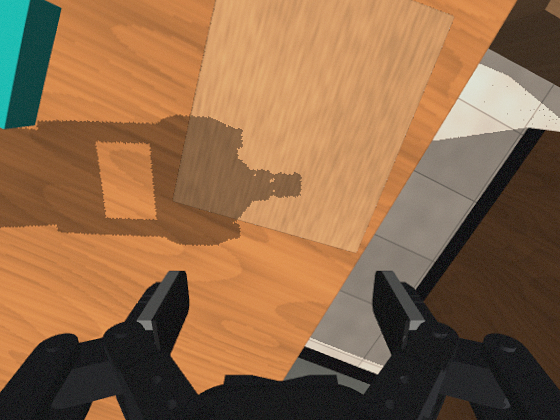

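The call was refused because every key is required, so the picture is unchanged. I'm repeating it with all keys.

Request:
{"fn": "step_arm", "kwargs": {
  "commands": [
    {"x": 0.03,"y": -0.025,"z": 0,"wx": 0,"wy": 0,"wz": -0.073,"hand": 0},
    {"x": 0.06,"y": -0.05,"z": 0,"wx": 0,"wy": 0,"wz": -0.146,"hand": 0},
    {"x": 0.09,"y": -0.075,"z": 0,"wx": 0,"wy": 0,"wz": -0.219,"hand": 0},
    {"x": 0.12,"y": -0.1,"z": 0,"wx": 0,"wy": 0,"wz": -0.292,"hand": 0},
    {"x": 0.15,"y": -0.125,"z": 0,"wx": 0,"wy": 0,"wz": -0.365,"hand": 0},
    {"x": 0.18,"y": -0.15,"z": 0,"wx": 0,"wy": 0,"wz": -0.438,"hand": 0},
    {"x": 0.21,"y": -0.175,"z": 0,"wx": 0,"wy": 0,"wz": -0.511,"hand": 0},
    {"x": 0.24,"y": -0.2,"z": 0,"wx": 0,"wy": 0,"wz": -0.584,"hand": 0},
    {"x": 0.27,"y": -0.225,"z": 0,"wx": 0,"wy": 0,"wz": -0.657,"hand": 0},
    {"x": 0.3,"y": -0.25,"z": 0,"wx": 0,"wy": 0,"wz": -0.73,"hand": 0},
    {"x": 0.335,"y": -0.277,"z": 0,"wx": 0,"wy": 0,"wz": -0.8,"hand": 0},
    {"x": 0.37,"y": -0.304,"z": 0,"wx": 0,"wy": 0,"wz": -0.874,"hand": 0}
  ]
}}

```text
time_s: 1.25
position: [0.492, -0.1774, 0.2315]
tcp_rot: [[0.244, 0.97, 0.001], [0.97, -0.244, -0.0], [-0.0, 0.001, -1.0]]
wrist_force: [0.7, -0.3, 0.0]
finger_gap: -0.0004
```

Run:
```python
from station import *
from h import *
s=observe();rep(s);print(s['tcp_rot'].round(4),s['joints'].round(2))
f=grab_frame('wrist');cv2.imwrite('pics/w2.png',f['color'][:,:,::-1])
import pickle;pickle.dump(f,open('w2.pkl','wb'))
```

```text
t 1.25 lane tcp [[-0.158   0.0014]] z 0.2315 tool x in lane [[1.     0.0027]] F [ 0.7 -0.3  0. ] gap -0.0004
[[ 2.444e-01  9.697e-01  6.000e-04]
 [ 9.697e-01 -2.444e-01 -2.000e-04]
 [-1.000e-04  6.000e-04 -1.000e+00]] [-0.39 -0.22  1.76  0.    1.6  -0.15]
```

View pics/w2.png

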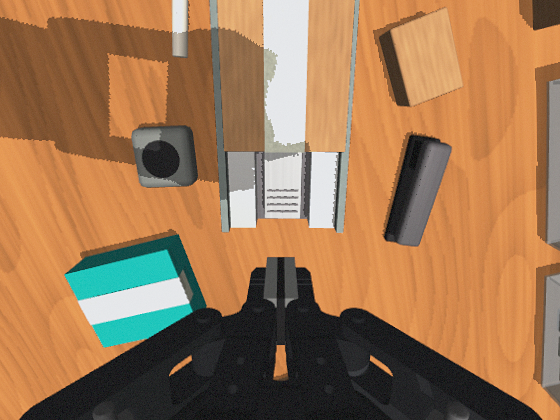

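The wrist view shows the grooves on the bar at (282,203), the bar's entry edge at y≈217, the carton's rear top edge at y≈152, and the lane walls ending at (228,230) and (340,231). I'll cross-check these against the top view.

Run:
```python
from h import *
import pickle
f=pickle.load(open('w2.pkl','rb'))
print('rear carton',lane(ray(f,[(222,152),(349,152)],.08)))
print('wall ends outer',lane(ray(f,[(222,231),(344,232)],.05)),'bar end',lane(ray(f,[(264,217),(300,217)],.033)))
print('groove',lane(ray(f,[(282,191),(282,211)],.033)))
```

```text
rear carton [[-0.1215  0.0559]
 [-0.1213 -0.0595]]
wall ends outer [[-0.2118  0.066 ]
 [-0.2128 -0.0664]] bar end [[-0.2019  0.0211]
 [-0.2018 -0.0194]]
groove [[-0.1715  0.0009]
 [-0.1947  0.0009]]
```

Request:
{"fn": "step_arm", "kwargs": {
  "commands": [
    {"x": 0,"y": 0,"z": 0.03,"wx": 0,"wy": 0,"wz": 0,"hand": 0},
    {"x": 0,"y": 0,"z": 0.06,"wx": 0,"wy": 0,"wz": 0,"hand": 0},
    {"x": 0,"y": 0,"z": 0.09,"wx": 0,"wy": 0,"wz": 0,"hand": 0},
    {"x": 0,"y": 0,"z": 0.12,"wx": 0,"wy": 0,"wz": 0,"hand": 0},
    {"x": 0,"y": 0,"z": 0.145,"wx": 0,"wy": 0,"wz": 0,"hand": 0},
    {"x": 0,"y": 0,"z": 0.165,"wx": 0,"wy": 0,"wz": 0,"hand": 0},
    {"x": 0,"y": 0,"z": 0.18,"wx": 0,"wy": 0,"wz": 0,"hand": 0},
    {"x": 0,"y": 0,"z": 0.185,"wx": 0,"wy": 0,"wz": 0,"hand": 0},
    {"x": 0,"y": 0,"z": 0.185,"wx": 0,"wy": 0,"wz": 0,"hand": 0},
    {"x": 0,"y": 0,"z": 0.185,"wx": 0,"wy": 0,"wz": 0,"hand": 0}
  ]
}}

```text
time_s: 2.13
position: [0.492, -0.1794, 0.0471]
tcp_rot: [[0.247, 0.969, 0.0], [0.969, -0.247, -0.0], [-0.0, 0.0, -1.0]]
wrist_force: [0.5, 0.3, 0.3]
finger_gap: 0.0002
```

Run:
```python
from station import *
from h import *
s=observe();rep(s)
f=grab_frame('wrist');cv2.imwrite('pics/w3.png',f['color'][:,:,::-1])
```

```text
t 2.13 lane tcp [[-0.16    0.0009]] z 0.0471 tool x in lane [[ 1.e+00 -5.e-04]] F [0.5 0.3 0.3] gap 0.0002
```

View pics/w3.png

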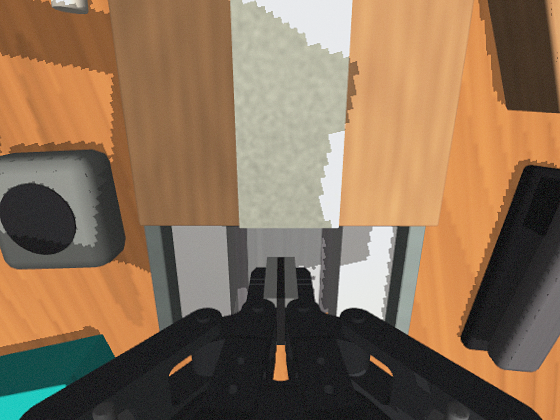

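The fingers are centred over the bar at (282,280), just behind the carton's rear edge (y≈226). Pressing down now.

Request:
{"fn": "step_arm", "kwargs": {
  "commands": [
    {"x": 0,"y": 0,"z": 0.008,"wx": 0,"wy": 0,"wz": 0,"hand": 0},
    {"x": 0,"y": 0,"z": 0.014,"wx": 0,"wy": 0,"wz": 0,"hand": 0},
    {"x": 0,"y": 0,"z": 0.018,"wx": 0,"wy": 0,"wz": 0,"hand": 0},
    {"x": 0,"y": 0,"z": 0.022,"wx": 0,"wy": 0,"wz": 0,"hand": 0},
    {"x": 0,"y": 0,"z": 0.025,"wx": 0,"wy": 0,"wz": 0,"hand": 0},
    {"x": 0,"y": 0,"z": 0.025,"wx": 0,"wy": 0,"wz": 0,"hand": 0},
    {"x": 0,"y": 0,"z": 0.025,"wx": 0,"wy": 0,"wz": 0,"hand": 0},
    {"x": 0,"y": 0,"z": 0.025,"wx": 0,"wy": 0,"wz": 0,"hand": 0}
  ]
}}

```text
time_s: 2.85
position: [0.4917, -0.1793, 0.0215]
tcp_rot: [[0.247, 0.969, -0.0], [0.969, -0.247, 0.0], [-0.0, -0.0, -1.0]]
wrist_force: [0.1, -0.3, 3.1]
finger_gap: 0.0001
```

Request:
{"fn": "step_arm", "kwargs": {
  "commands": [
    {"x": 0,"y": 0,"z": 0.0015,"wx": 0,"wy": 0,"wz": 0,"hand": 0},
    {"x": 0,"y": 0,"z": 0.002,"wx": 0,"wy": 0,"wz": 0,"hand": 0},
    {"x": 0,"y": 0,"z": 0.002,"wx": 0,"wy": 0,"wz": 0,"hand": 0},
    {"x": 0,"y": 0,"z": 0.002,"wx": 0,"wy": 0,"wz": 0,"hand": 0}
  ]
}}

```text
time_s: 3.18
position: [0.4917, -0.1793, 0.0194]
tcp_rot: [[0.247, 0.969, 0.0], [0.969, -0.247, -0.0], [-0.0, 0.0, -1.0]]
wrist_force: [-0.0, 0.0, 3.4]
finger_gap: -0.0003
```

Run:
```python
from station import *
from h import *
s=observe();rep(s)
f=grab_frame('top');cv2.imwrite('pics/t3.png',cv2.resize(f['color'][140:255,205:410,::-1],None,fx=3.9,fy=3.9,interpolation=cv2.INTER_CUBIC))
f=grab_frame('scene');cv2.imwrite('pics/s3.png',cv2.resize(f['color'][160:280,130:380,::-1],None,fx=3,fy=3,interpolation=cv2.INTER_CUBIC))
rep(observe())
```

```text
t 3.18 lane tcp [[-0.1599  0.0012]] z 0.0194 tool x in lane [[ 1.e+00 -4.e-04]] F [-0.   0.   3.4] gap -0.0003
t 3.28 lane tcp [[-0.16    0.0012]] z 0.0194 tool x in lane [[ 1.e+00 -5.e-04]] F [-0.  -0.9  3.3] gap -0.0003
```

View pics/s3.png

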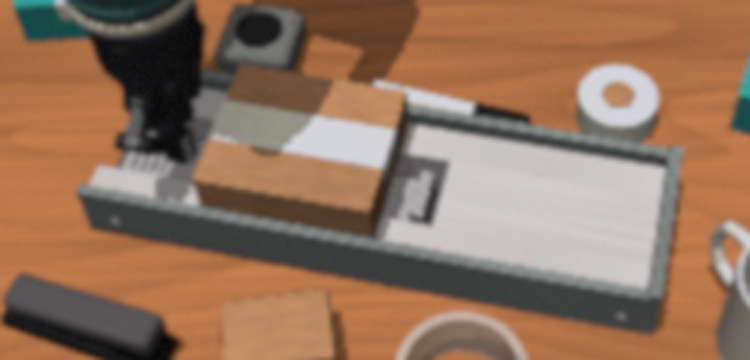

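The bar is down (z 19.4 mm, 3.4 N). The tooth at (415,190) has sunk and the carton is still behind it. Now pushing forward while holding the bar down.

Request:
{"fn": "step_arm", "kwargs": {
  "commands": [
    {"x": 0.008,"y": 0,"z": 0,"wx": 0,"wy": 0,"wz": 0,"hand": 0},
    {"x": 0.016,"y": 0,"z": 0,"wx": 0,"wy": 0,"wz": 0,"hand": 0},
    {"x": 0.022,"y": 0,"z": 0,"wx": 0,"wy": 0,"wz": 0,"hand": 0},
    {"x": 0.026,"y": 0,"z": 0,"wx": 0,"wy": 0,"wz": 0,"hand": 0},
    {"x": 0.03,"y": 0,"z": 0,"wx": 0,"wy": 0,"wz": 0,"hand": 0},
    {"x": 0.034,"y": 0,"z": 0,"wx": 0,"wy": 0,"wz": 0,"hand": 0},
    {"x": 0.038,"y": 0,"z": 0,"wx": 0,"wy": 0,"wz": 0,"hand": 0}
  ]
}}

```text
time_s: 3.87
position: [0.5011, -0.1423, 0.0194]
tcp_rot: [[0.247, 0.969, -0.0], [0.969, -0.247, -0.001], [-0.001, 0.0, -1.0]]
wrist_force: [-2.1, -7.7, 3.2]
finger_gap: -0.0001
```

Request:
{"fn": "step_arm", "kwargs": {
  "commands": [
    {"x": 0.005,"y": 0,"z": 0,"wx": 0,"wy": 0,"wz": 0,"hand": 0},
    {"x": 0.01,"y": 0,"z": 0,"wx": 0,"wy": 0,"wz": 0,"hand": 0},
    {"x": 0.015,"y": 0,"z": 0,"wx": 0,"wy": 0,"wz": 0,"hand": 0},
    {"x": 0.02,"y": 0,"z": 0,"wx": 0,"wy": 0,"wz": 0,"hand": 0},
    {"x": 0.025,"y": 0,"z": 0,"wx": 0,"wy": 0,"wz": 0,"hand": 0},
    {"x": 0.03,"y": 0,"z": 0,"wx": 0,"wy": 0,"wz": 0,"hand": 0},
    {"x": 0.035,"y": 0,"z": 0,"wx": 0,"wy": 0,"wz": 0,"hand": 0},
    {"x": 0.04,"y": 0,"z": 0,"wx": 0,"wy": 0,"wz": 0,"hand": 0},
    {"x": 0.044,"y": 0,"z": 0,"wx": 0,"wy": 0,"wz": 0,"hand": 0},
    {"x": 0.048,"y": 0,"z": 0,"wx": 0,"wy": 0,"wz": 0,"hand": 0},
    {"x": 0.048,"y": 0,"z": 0,"wx": 0,"wy": 0,"wz": 0,"hand": 0}
  ]
}}

```text
time_s: 4.78
position: [0.5131, -0.0952, 0.0193]
tcp_rot: [[0.247, 0.969, -0.0], [0.969, -0.247, -0.0], [-0.0, 0.0, -1.0]]
wrist_force: [-0.6, -0.9, 2.9]
finger_gap: 0.0002
```

Run:
```python
from station import *
from h import *
s=observe();rep(s)
f=grab_frame('scene');cv2.imwrite('pics/s4.png',cv2.resize(f['color'][160:280,130:380,::-1],None,fx=3,fy=3,interpolation=cv2.INTER_CUBIC))
```

```text
t 4.78 lane tcp [[-0.0732  0.0012]] z 0.0193 tool x in lane [[1.e+00 2.e-04]] F [-0.6 -0.9  2.9] gap 0.0002
```

View pics/s4.png

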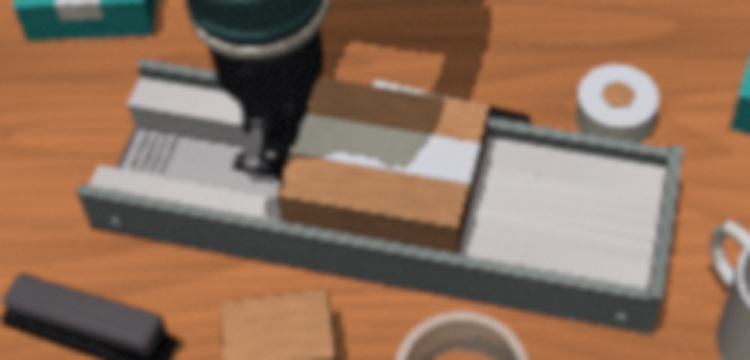

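The carton now lies over the tooth, with its front at (465,240) beyond it, and it is flat. I'll back off slightly, raise the tip above tooth height and push on.

Request:
{"fn": "step_arm", "kwargs": {
  "commands": [
    {"x": -0.004,"y": 0,"z": 0,"wx": 0,"wy": 0,"wz": 0,"hand": 0},
    {"x": -0.006,"y": 0,"z": -0.005,"wx": 0,"wy": 0,"wz": 0,"hand": 0},
    {"x": -0.006,"y": 0,"z": -0.015,"wx": 0,"wy": 0,"wz": 0,"hand": 0},
    {"x": -0.006,"y": 0,"z": -0.03,"wx": 0,"wy": 0,"wz": 0,"hand": 0},
    {"x": -0.006,"y": 0,"z": -0.037,"wx": 0,"wy": 0,"wz": 0,"hand": 0},
    {"x": -0.006,"y": 0,"z": -0.037,"wx": 0,"wy": 0,"wz": 0,"hand": 0}
  ]
}}

```text
time_s: 5.33
position: [0.5123, -0.1021, 0.0585]
tcp_rot: [[0.248, 0.969, 0.003], [0.969, -0.248, -0.001], [0.0, 0.003, -1.0]]
wrist_force: [0.3, 1.3, 1.2]
finger_gap: -0.0006
```

Run:
```python
from station import *
from h import *
s=observe();rep(s)
f=grab_frame('scene');cv2.imwrite('pics/s5.png',cv2.resize(f['color'][160:280,130:380,::-1],None,fx=3,fy=3,interpolation=cv2.INTER_CUBIC))
```

```text
t 5.33 lane tcp [[-0.08    0.0003]] z 0.0585 tool x in lane [[ 1.e+00 -6.e-04]] F [0.3 1.3 1.2] gap -0.0006
```

View pics/s5.png

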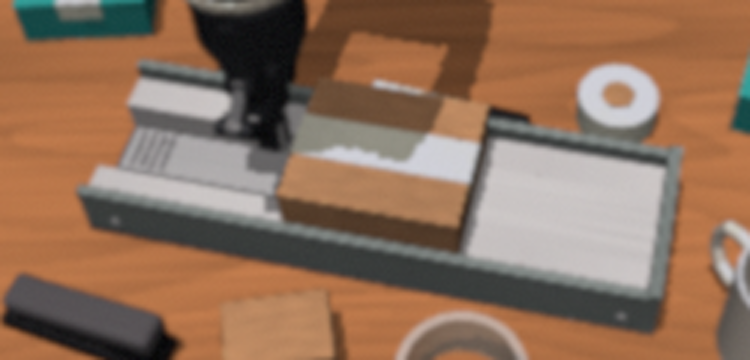

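The carton is flat, holds the bar down by itself, and the tip is raised behind it at (270,140). Pushing on.

Request:
{"fn": "step_arm", "kwargs": {
  "commands": [
    {"x": 0.006,"y": 0,"z": 0,"wx": 0,"wy": 0,"wz": 0,"hand": 0},
    {"x": 0.012,"y": 0,"z": 0,"wx": 0,"wy": 0,"wz": 0,"hand": 0},
    {"x": 0.018,"y": 0,"z": 0,"wx": 0,"wy": 0,"wz": 0,"hand": 0},
    {"x": 0.024,"y": 0,"z": 0,"wx": 0,"wy": 0,"wz": 0,"hand": 0},
    {"x": 0.03,"y": 0,"z": 0,"wx": 0,"wy": 0,"wz": 0,"hand": 0},
    {"x": 0.036,"y": 0,"z": 0,"wx": 0,"wy": 0,"wz": 0,"hand": 0},
    {"x": 0.042,"y": 0,"z": 0,"wx": 0,"wy": 0,"wz": 0,"hand": 0},
    {"x": 0.048,"y": 0,"z": 0,"wx": 0,"wy": 0,"wz": 0,"hand": 0},
    {"x": 0.054,"y": 0,"z": 0,"wx": 0,"wy": 0,"wz": 0,"hand": 0},
    {"x": 0.06,"y": 0,"z": 0,"wx": 0,"wy": 0,"wz": 0,"hand": 0},
    {"x": 0.066,"y": 0,"z": 0,"wx": 0,"wy": 0,"wz": 0,"hand": 0},
    {"x": 0.072,"y": 0,"z": 0,"wx": 0,"wy": 0,"wz": 0,"hand": 0}
  ]
}}

```text
time_s: 6.38
position: [0.5291, -0.0317, 0.0557]
tcp_rot: [[0.247, 0.969, -0.001], [0.969, -0.247, -0.001], [-0.001, -0.001, -1.0]]
wrist_force: [-1.6, -6.0, 2.2]
finger_gap: -0.0001
```

Run:
```python
from station import *
from h import *
s=observe();rep(s)
f=grab_frame('scene');cv2.imwrite('pics/s6.png',cv2.resize(f['color'][160:280,130:380,::-1],None,fx=3,fy=3,interpolation=cv2.INTER_CUBIC))
```

```text
t 6.38 lane tcp [[-0.0078  0.0014]] z 0.0557 tool x in lane [[ 1.e+00 -4.e-04]] F [-1.6 -6.   2.2] gap -0.0001
```

View pics/s6.png

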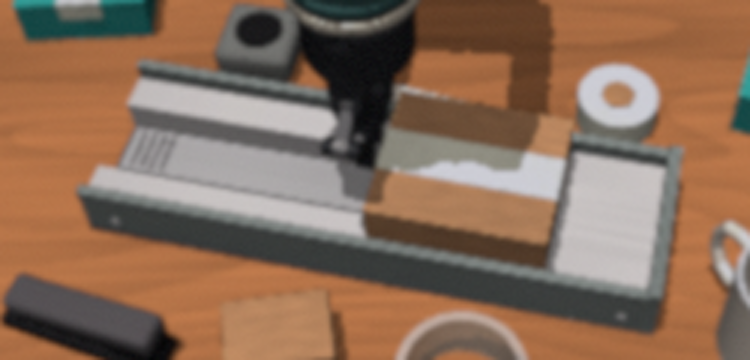

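Carton flat, rear edge at (370,215), x about 0.07. Pushing the remaining 52 mm.

Request:
{"fn": "step_arm", "kwargs": {
  "commands": [
    {"x": 0.006,"y": 0,"z": 0,"wx": 0,"wy": 0,"wz": 0,"hand": 0},
    {"x": 0.012,"y": 0,"z": 0,"wx": 0,"wy": 0,"wz": 0,"hand": 0},
    {"x": 0.018,"y": 0,"z": 0,"wx": 0,"wy": 0,"wz": 0,"hand": 0},
    {"x": 0.024,"y": 0,"z": 0,"wx": 0,"wy": 0,"wz": 0,"hand": 0},
    {"x": 0.03,"y": 0,"z": 0,"wx": 0,"wy": 0,"wz": 0,"hand": 0},
    {"x": 0.036,"y": 0,"z": 0,"wx": 0,"wy": 0,"wz": 0,"hand": 0},
    {"x": 0.041,"y": 0,"z": 0,"wx": 0,"wy": 0,"wz": 0,"hand": 0},
    {"x": 0.045,"y": 0,"z": 0,"wx": 0,"wy": 0,"wz": 0,"hand": 0},
    {"x": 0.049,"y": 0,"z": 0,"wx": 0,"wy": 0,"wz": 0,"hand": 0},
    {"x": 0.052,"y": 0,"z": 0,"wx": 0,"wy": 0,"wz": 0,"hand": 0},
    {"x": 0.052,"y": 0,"z": 0,"wx": 0,"wy": 0,"wz": 0,"hand": 0},
    {"x": 0.052,"y": 0,"z": 0,"wx": 0,"wy": 0,"wz": 0,"hand": 0}
  ]
}}

```text
time_s: 7.43
position: [0.5419, 0.0188, 0.0558]
tcp_rot: [[0.247, 0.969, -0.001], [0.969, -0.247, 0.0], [0.0, -0.001, -1.0]]
wrist_force: [0.6, -0.1, -1.0]
finger_gap: 0.0
```

Request:
{"fn": "step_arm", "kwargs": {
  "commands": [
    {"x": -0.01,"y": 0,"z": 0,"wx": 0,"wy": 0,"wz": 0,"hand": 0},
    {"x": -0.02,"y": 0,"z": -0.01,"wx": 0,"wy": 0,"wz": 0,"hand": 0},
    {"x": -0.03,"y": 0,"z": -0.04,"wx": 0,"wy": 0,"wz": 0,"hand": 0},
    {"x": -0.05,"y": 0,"z": -0.07,"wx": 0,"wy": 0,"wz": 0,"hand": 0},
    {"x": -0.08,"y": 0,"z": -0.1,"wx": 0,"wy": 0,"wz": 0,"hand": 0},
    {"x": -0.11,"y": 0,"z": -0.13,"wx": 0,"wy": 0,"wz": 0,"hand": 0},
    {"x": -0.14,"y": 0,"z": -0.16,"wx": 0,"wy": 0,"wz": 0,"hand": 0},
    {"x": -0.14,"y": 0,"z": -0.16,"wx": 0,"wy": 0,"wz": 0,"hand": 0},
    {"x": -0.14,"y": 0,"z": -0.16,"wx": 0,"wy": 0,"wz": 0,"hand": 0}
  ]
}}

```text
time_s: 8.18
position: [0.5073, -0.1195, 0.219]
tcp_rot: [[0.25, 0.968, 0.004], [0.968, -0.25, -0.001], [-0.0, 0.004, -1.0]]
wrist_force: [-0.6, 0.5, -0.7]
finger_gap: 0.0001
```

Run:
```python
from station import *
from h import *
import pickle
s=observe();rep(s)
d={n:grab_frame(n) for n in('scene','top','wrist')};pickle.dump(d,open('f7.pkl','wb'))
cv2.imwrite('pics/s7.png',cv2.resize(d['scene']['color'][160:280,130:380,::-1],None,fx=3,fy=3,interpolation=cv2.INTER_CUBIC))
cv2.imwrite('pics/t7.png',cv2.resize(d['top']['color'][140:255,205:410,::-1],None,fx=3.9,fy=3.9,interpolation=cv2.INTER_CUBIC))
cv2.imwrite('pics/w7.png',d['wrist']['color'][:,:,::-1])
```

```text
t 8.18 lane tcp [[-0.0981  0.0009]] z 0.219 tool x in lane [[ 1.     -0.0034]] F [-0.6  0.5 -0.7] gap 0.0001
```

View pics/s7.png

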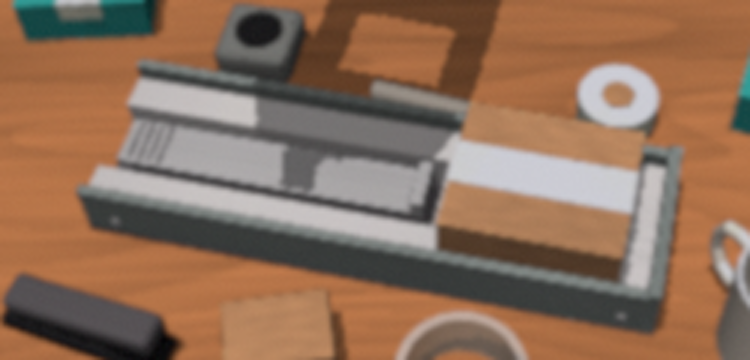

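View pics/t7.png

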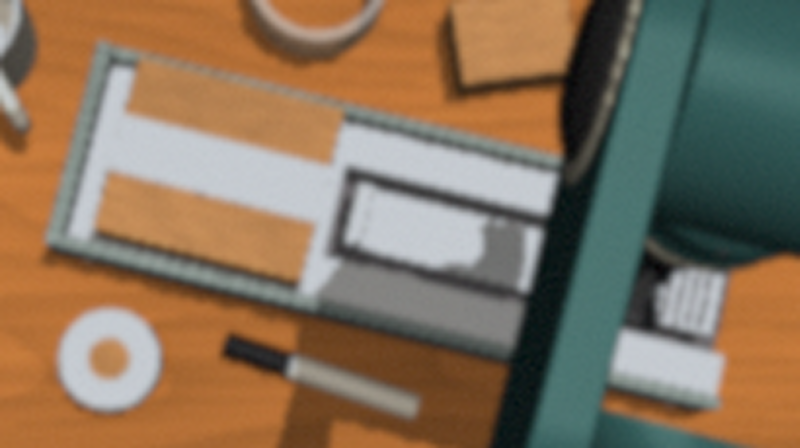

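View pics/w7.png

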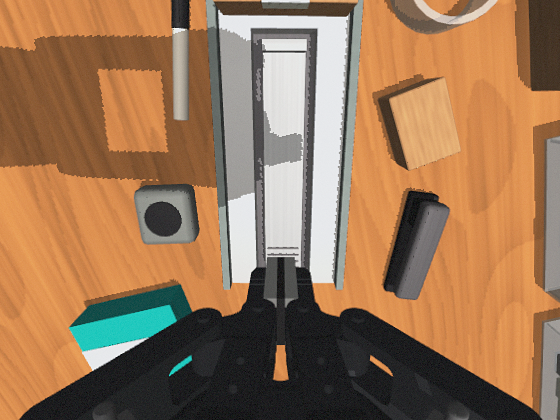

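The pictures show the carton wholly past the tooth, with its rear top edge in the top crop running from (345,108) to (303,282). The tooth at (350,210) is uncovered and stands up in the scene crop at (430,185). The bystanders are in place. I'll check the numbers.

Run:
```python
from h import *
import pickle
d=pickle.load(open('f7.pkl','rb'));f=d['top']
P=lambda a:(np.array(a)+.5)/3.9-.5+[205,140]
q=lane(ray(f,P([(137,57),(95,235),(345,108),(303,282)]),.08));print(q,q.mean(0))
# bar height: triangulate groove width/bar edges: wrist bar width 40mm
w=d['wrist']
for z in(.019,.033):print(z,lane(ray(w,[(263,145),(303,145)],z)),'tooth',lane(ray(w,[(265,52),(305,52)],z+.012)))
# scene tooth top corners, assume up / down
for z in(.045,.031):print(z,lane(ray(d['scene'],np.array([(432,162),(420,210)])/3+[130,160],z)))
```

```text
[[ 0.1856 -0.0564]
 [ 0.1831  0.0558]
 [ 0.0551 -0.0563]
 [ 0.0547  0.0535]] [ 0.119625 -0.00085 ]
0.019 [[-0.0596  0.0211]
 [-0.0597 -0.0205]] tooth [[ 0.0275  0.017 ]
 [ 0.0275 -0.0199]]
0.033 [[-0.0577  0.0204]
 [-0.0578 -0.0195]] tooth [[ 0.0258  0.0164]
 [ 0.0257 -0.019 ]]
0.045 [[ 0.0357  0.0175]
 [ 0.0367 -0.0262]]
0.031 [[ 0.0332  0.0274]
 [ 0.0342 -0.0171]]
```

```bash
python3 -c "
from station import *
s=observe();print(abs(s['joint_vel']).max(),s['wrist_force']);print(sign_off())"
```

```text
0.014444079841320578 [ 0.17343121  0.72815624 -1.37604847]
the job is handed in; nothing more can be done
None
```

I pressed the spring bar down with the shut fingertips and pushed the carton over the tooth while holding the bar down. Then I let the bar go, raised the tip above tooth height, pushed the carton on and backed off. The job was handed in shortly after 8 s of the 51 s allowed.

- **Pressing:** the tip stopped at z ≈ 19.4 mm with about 3.4 N, so the bar was within about 0.5 mm of fully down. The carton was then still at lane x ≈ -57 mm, behind the tooth.
- **Carton at the end:** the last top view puts it at lane x ≈ 119.6 mm, y ≈ -1 mm. It looks flat and wholly past the tooth.
- **Bar at the end:** the tooth is visible and raised. In the wrist view the bar measures 39.9 mm wide if taken as up, against 41.6 mm if taken as down; the true width is 40 mm, so it is up.
- **Surroundings:** nothing was touching the robot at hand-in. The bystanders in view looked unmoved, but I judged that by eye only.

**Checks that fell short:**
- The lane measured about 3 mm short of its nominal 430 mm, so positions are good to about 2–3 mm.
- The scene view did not confirm the bar's height. Its tooth corner pixels came out about 5 mm off centre at either height.
- The first move call was refused because some keys were missing. Nothing moved then.

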